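# Roll the rolling pin to the strip

### The job

Room is needed for dough on the wooden stove-top board. With the fingertips on the top of the rolling pin, roll it to the dark inlaid strip that crosses the middle of the board, and let it come to rest along the strip with its centre line over it. Push only on the upper half of the pin so that it turns instead of sliding, never pick it up, and leave everything else on the board where it stands.

Things in the scene. Friction and masses are not known exactly. Their poses are not given: they have to be found in the camera images.
- board: flat light-wood board laid over the range's grates, 340 mm (x) x 560 mm (y) x 20 mm thick, fixed. Origin: centre of its underside; x points away from the robot across the strip, y along the strip, z up. A steel bar handle sticks out 30 mm from each short side
- strip (a point): middle of the dark inlaid strip, on the board's top face, at the board's centre. The strip is flush, 24 mm wide (along the board's x) and runs along the board's y over nearly the whole board; its axes are the board's
- pin: wooden rolling pin lying across the board, on the near or the far side of the strip: one solid piece, barrel 56 mm in diameter, 180 mm long, a thin handle clear of the board at each end, 312 mm overall, about 0.35 kg. Origin: middle of its axis; y is the axis it rolls about, x and z turn as it rolls. From 60 mm/s rolling resistance stops it within 10 mm. A fingertip that sticks to its top moves twice as far as the pin
- salt: salt shaker of clear glass with a grey top, 44 mm across, 90 mm tall, standing on the far side of the strip from the pin; a bystander. Origin: centre of its underside
- honey: glass honey jar with a grey lid, 71 mm across, 110 mm tall, at the left (+y) end of the board; a bystander. Origin: centre of its underside
- spice_a: spice jar with a red lid, 45 mm across, 106 mm tall, at one end of the board (left or right); a bystander. Origin: centre of its underside
- spice_b: second spice jar with a red lid, 45 mm across, 106 mm tall, at the other end of the board; a bystander. Origin: centre of its underside
- can: food tin standing upright, 75 mm across, 110 mm tall, at the right (-y) end of the board; a bystander. Origin: centre of its underside

How it is judged:
By the outcome, as a careful person would: the job done as asked, in the order asked, and still so for the second after the job is handed in, with the robot touching nothing.
It also fails if it takes over 48 s, if anything falls off the work surface, if the arm or the gripper's body presses on something with over 40 N, if the wrist force passes 120 N, or if a joint passes its speed limit or range.

### The arm

A 6-joint arm with a two-finger parallel gripper is mounted at the origin on a cart in front of the work surface, level with it; the furniture and walls round the work are solid. World frame = base frame: x ahead of the robot, y to its left, z up, the work surface at z = 0. Lengths are in m, angles in rad, forces in N, time in s.
With the tool pointing down it reaches from about 0.275 to 0.975 m from the base axis. Payload 8.4 kg.
Tool frame: the origin (TCP) lies at the very end of the fingers, on their centre line; the grasp point (between the pads) lies 19 mm behind it; z points along the fingers, y is the line along which they close (so a half turn about z gives the same grasp; the last joint's range is limited). The gripper opens to 92 mm and grips with 3 to 60 N. Pads are 20 mm wide; open, the fingers measure 128 mm over their backs; the gripper's body (75 mm by 189 mm) begins 69 mm behind the grasp point.
Start: joints at [-1.105, 0.353, 1.633, -0, 1.155, -0.002], TCP at [0.282, -0.558, 0.215] pointing down, gripper open.
Joint ranges: [-2.63, 2.63], [-0.92, 2.1], [0.06, 2.66], [-1.3, 4.44], [0, 2.69], [-3.02, 3.02]. Speed limits (rad/s): [2.22, 2.22, 2.79, 3.14, 3.14, 3.14].

### API

Orientations are given as a unit quaternion [w, x, y, z].
In Python, from station import manip gives the robot as it stands. The module is installed in compiled form; this text tells all that it offers. Calls block until the motion is done:
- manip.goto(position, orientation): joint-space move of the TCP to a pose.
- manip.movel(position, rotation=None, v=0.15, force_limit=None): straight line of the TCP; rotation=None keeps the orientation; v is the mean speed in m/s. With force_limit (N) it stops when the force on the tool has changed by that much, and returns True; else False.
- manip.move_j(angles): joint-space move.
- manip.gripper_to(opening, force=None): finger opening in m; force is the grip in N (None keeps the last); returns when the fingers have stopped.
- manip.sleep(seconds).
- manip.ik(position, orientation): joint angles nearest the present ones, or None.
- manip.state(): the state.
- manip.grab_frame(name): name is "side" or "top"; returns (picture, depth): 400x640x3 uint8, red, green, blue; 400x640 float32, m along the optical axis (not along the pixel's ray), 0 where there is no reading.
- manip.camera_model(name): a dict with "fov_y" (degrees; the focal length in pixels is half the picture's height over the tangent of half this angle, whatever the lens; pixels are square), "cx", "cy" (the principal point, pixels), "xyz" and "orientation" of the camera in the world. Camera axes: x right, y down, z forward; pixel columns grow to the right and rows downward; lengths in m; the calibration is good to about 2 mm. A picture is of the moment at which its call begins. camera_model takes no time and is no camera call.
A pose or a line that the arm cannot do raises manip.MotionError and nothing moves.
- manip.hand_in(): hands the job in; it is judged then, once.
The state is a dict: "clock": time; "joint_positions": joint angles; "qvel": joint speeds; "joint_efforts": joint torques, N m; "eef_pos": TCP position; "orientation": TCP orientation; "wrist_force": force on the tool from outside, world axes, zero at the start; "ft_torque": the same for the moment, N m; "grip_width": finger opening in m; "finger_force": force on a finger pad.
Only numpy, scipy, OpenCV 4.12 (cv2) and the standard library are available. Lean on these libraries where they do the work, as an engineer would, in place of code of your own. Each camera call takes 0.05 s, during which the arm holds its last target. There are 200 camera calls.

## Working session

There is one attempt and no reset: what is moved stays moved. The work goes in short steps, each a Python script; the robot and the scene stay as the last script left them, time stands still between calls to the robot, and variables do not carry over. Pictures are saved under pics/ and viewed, at most 10 in all, crops included, and the job is handed in when it is done.

```bash
mkdir -p pics
cat > h.py <<'E'
import numpy as np, cv2
from scipy.spatial.transform import Rotation as R
from station import manip
def quat(q): return R.from_quat([q[1],q[2],q[3],q[0]])
def grab(n):
    c=manip.camera_model(n); im,d=manip.grab_frame(n)
    f=200/np.tan(np.radians(c['fov_y'])/2)
    v,u=np.mgrid[:400,:640]
    P=np.stack([(u-c['cx'])/f*d,(v-c['cy'])/f*d,d],-1)@quat(c['orientation']).as_matrix().T+np.array(c['xyz'])
    P[d==0]=np.nan
    return im,P
E
python3 - <<'E'
from h import *
for n in('top','side'):
    im,P=grab(n); np.savez(n+'.npz',im=im,P=P); cv2.imwrite(f'pics/{n}1.png',im[...,::-1]); print(manip.camera_model(n))
s=manip.state();print(s['clock'],s['eef_pos'],s['orientation'],s['grip_width'])
E
```

```text
{'fov_y': 55.96096964282087, 'cx': 315.17313748937124, 'cy': 200.5513864311896, 'xyz': array([0.491367  , 0.05052611, 1.10876389]), 'orientation': array([-0.03334333,  0.70686386, -0.70635033,  0.0173469 ])}
{'fov_y': 43.29028520691628, 'cx': 323.88183680566334, 'cy': 199.6471847050582, 'xyz': array([0.45299692, 1.28747544, 0.62416286]), 'orientation': array([ 0.0266562 , -0.04984033,  0.83517774, -0.54706813])}
0.1 [ 0.28163378 -0.55746221  0.21396147] [-5.85619415e-04  9.72774616e-01  2.31752423e-01 -1.36229345e-04] 0.09197967879634149
```

View pics/top1.png

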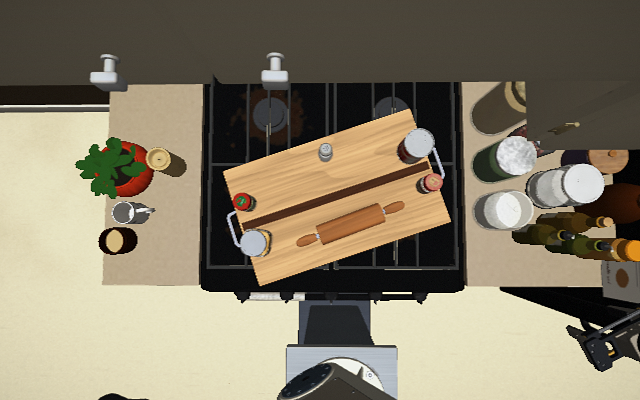

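View pics/side1.png

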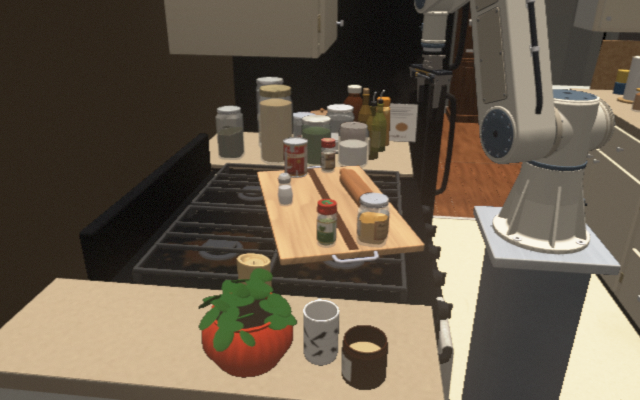

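Top view: the strip runs from about (245,225) to (430,165). The pin is on its near side, from (298,241) to (404,206). The salt is at (325,152), and the jars stand at the board ends near (241,202), (253,242), (432,183) and (418,145).

```bash
cat > meas.py <<'E'
from h import *
def measure(im,P):
    hsv=cv2.cvtColor(im,cv2.COLOR_RGB2HSV).astype(int); X,Y,Z=np.moveaxis(P,-1,0)
    v,u=np.mgrid[:400,:640]
    roi=(u>222)&(u<452)&(v>108)&(v<288)&np.isfinite(Z)
    # board top height: median of bright wood
    wood=roi&(hsv[...,2]>150)&(hsv[...,0]<25)&(hsv[...,1]>60)
    zb=np.median(Z[wood])
    flat=roi&(abs(Z-zb)<.006)
    strip=flat&(hsv[...,2]<120)&(hsv[...,0]<20)&(hsv[...,1]>80)
    n,l,s,_=cv2.connectedComponentsWithStats(strip.astype(np.uint8)); k=1+s[1:,4].argmax(); strip=l==k
    def line(m):
        p=P[m][:,:2]; vx,vy,x,y=cv2.fitLine(p.astype(np.float32),cv2.DIST_HUBER,0,.001,.001).ravel()
        d=np.array([vx,vy])*np.sign(vy); return d,np.array([x,y]),p
    ds,cs,ps=line(strip)
    bd=cv2.minAreaRect(P[flat&(wood|strip)][:,:2].astype(np.float32))
    e=np.array([ds[1],-ds[0]])
    rel=np.stack([(X-cs[0])*e[0]+(Y-cs[1])*e[1],(X-cs[0])*ds[0]+(Y-cs[1])*ds[1]],-1)
    pin=roi&(Z>zb+.012)&(Z<zb+.075)&(abs(rel[...,1])<.2)&(hsv[...,0]<25)&(hsv[...,1]>90)
    n,l,s,_=cv2.connectedComponentsWithStats(pin.astype(np.uint8)); k=1+s[1:,4].argmax(); pin=l==k
    barrel=pin&(Z>zb+.045)   # crown of the barrel
    db,cb,pb=line(barrel)
    dp,cp,pp=line(pin)
    t=(pp-cp)@dp; tb=(pb-cb)@db
    cen=cp+dp*(t.min()+t.max())/2; cenb=cb+db*(tb.min()+tb.max())/2
    return dict(zb=zb,strip_dir=ds,strip_c=cs,strip_w=np.ptp((ps-cs)@e),strip_n=len(ps),board=bd,e=e,
      pin_dir=dp,barrel_dir=db,pin_len=np.ptp(t),bar_len=np.ptp(tb),cen=cen,cenb=cenb,ztop=np.percentile(Z[barrel],95),
      yaw_s=np.degrees(np.arctan2(-ds[0],ds[1])),yaw_p=np.degrees(np.arctan2(-dp[0],dp[1])),yaw_b=np.degrees(np.arctan2(-db[0],db[1])),
      off=(cen-cs)@e,offb=(cenb-cs)@e,rel=rel,pin=pin,strip=strip)
if __name__=='__main__':
    d=np.load('top.npz'); im,P=d['im'],d['P']; m=measure(im,P)
    for k,x in m.items():
        if k not in('rel','pin','strip'): print(k,x)
    # tall things in board frame
    T=((P[...,2]>m['zb']+.07)&(P[...,2]<.25)&(abs(m['rel'][...,0])<.2)&(abs(m['rel'][...,1])<.33)).astype(np.uint8)
    n,l,s,c=cv2.connectedComponentsWithStats(T)
    for i in range(1,n):
        if s[i,4]>20: print(c[i].round(),s[i,4],np.nanmean(P[l==i],0).round(3),'rel',np.nanmean(m['rel'][l==i],0).round(3),'zmax',np.nanmax(P[l==i][:,2]).round(3))
    h=im.copy(); h[m['pin']]=[0,255,0]; h[m['strip']]=[0,0,255]
    cv2.imwrite('pics/mask1.png',cv2.resize(h[100:300,200:470],None,fx=2.9,fy=2.9,interpolation=0)[...,::-1])
E
python3 meas.py
```

```text
zb 0.06109605912437788
strip_dir [-0.32039863  0.9472828 ]
strip_c [0.5805272  0.01786124]
strip_w 0.023013230854107544
strip_n 1556
board ((0.5809597969055176, 0.018373817205429077), (0.3394615054130554, 0.5586303472518921), 18.632482528686523)
e [0.9472828  0.32039863]
pin_dir [-0.35079974  0.9364505 ]
barrel_dir [-0.34955516  0.9369158 ]
pin_len 0.17991630178799561
bar_len 0.17911383909862733
cen [ 0.50277697 -0.02041491]
cenb [ 0.50269077 -0.02067994]
ztop 0.1183314067596215
yaw_s 18.687033
yaw_p 20.536238
yaw_b 20.46011
off -0.08591506673936813
offb -0.08608163416157084
[418. 144.] 795 [ 0.703 -0.187  0.166] rel [ 0.051 -0.234] zmax 0.174
[326. 149.] 137 [0.694 0.045 0.146] rel [ 0.117 -0.01 ] zmax 0.152
[432. 182.] 309 [ 0.606 -0.221  0.163] rel [-0.053 -0.234] zmax 0.172
[243. 201.] 281 [0.557 0.255 0.164] rel [0.054 0.233] zmax 0.171
[255. 242.] 704 [0.454 0.223 0.165] rel [-0.054  0.235] zmax 0.175
```

View pics/mask1.png

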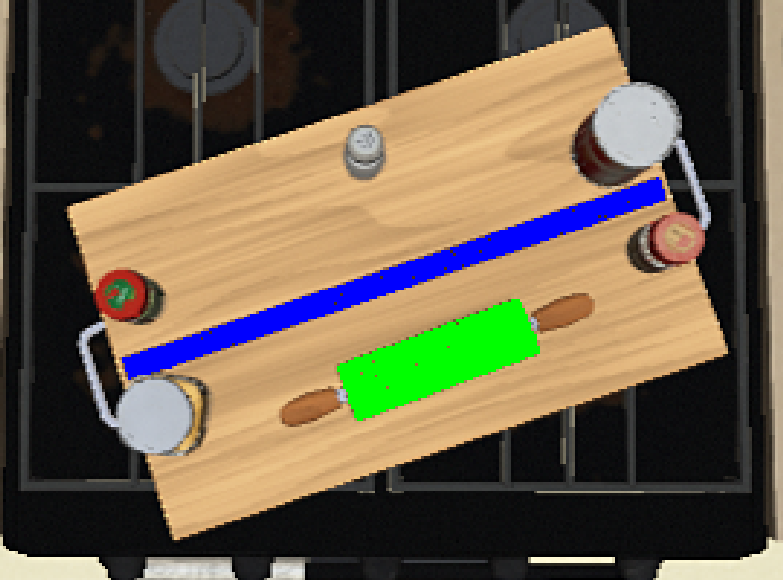

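```bash
cat >> h.py <<'E'
def tq(yawdeg):
    a=np.radians(yawdeg)/2; return [0,np.cos(a),np.sin(a),0]
def ev(yawdeg):
    a=np.radians(yawdeg); return np.array([np.cos(a),np.sin(a)])
def stroke(cen,yaw,d,dyaw,ztop,v=.05,dz=.0005,F=4):
    """press on crown d/2 behind it, move 2d ahead; pin advances d and turns dyaw"""
    e=ev(yaw+dyaw/2); p=cen-e*d/2
    manip.movel([*p,ztop+.012],tq(yaw-dyaw/2),v=.1)
    hit=manip.movel([*p,ztop-.004],v=.02,force_limit=F)
    z=manip.state()['eef_pos'][2]; f0=manip.state()['wrist_force']
    q=p+2*d*e
    manip.movel([*q,z-dz],tq(yaw+1.5*dyaw),v=v)
    s=manip.state(); print(hit,'z',round(z,4),'f',f0.round(1),s['wrist_force'].round(1),'t',round(s['clock'],2),'err',(s['eef_pos'][:2]-q).round(4))
    manip.sleep(.15); manip.movel([*q,ztop+.012],v=.06)
    return cen+e*d,yaw+dyaw
E
python3 - <<'E'
from h import *
P=np.load('top.npz')['P']; c=P[:80,230:500].reshape(-1,3); print('cabinet',np.nanmin(c,0),np.nanmedian(c,0))
cen=np.array([.5027,-.0205]); yaw=20.5
p=cen-ev(yaw)*.008
manip.goto([*p,.22],tq(yaw)); print(manip.state()['clock'])
cen,yaw=stroke(cen,yaw,.014,-.3,.1175)
print(cen,yaw)
im,P=grab('top'); cv2.imwrite('pics/t2.png',im[100:300,200:470,::-1].repeat(2,0).repeat(2,1))
im,P=grab('side'); cv2.imwrite('pics/s2.png',im[100:300,200:470,::-1].repeat(2,0).repeat(2,1))
E
```

```text
cabinet [ 0.6099034  -0.11882831  0.74872068] [0.63491219 0.0192783  0.82954772]
2.1667
True z 0.1173 f [-0.  -0.3  5.5] [0.5 1.1 7.4] t 4.56 err [0.0009 0.0003]
[ 0.5158262  -0.01563144] 20.2
```

View pics/t2.png

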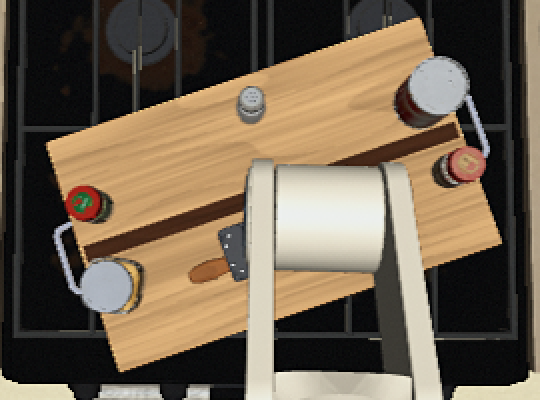

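The arm hides the pin from above, but the contact force was right (5–7 N, crown at 0.1173 as expected). I'll do two more strokes, then swing clear and measure.

```bash
cat >> h.py <<'E'
def look(name):
    from meas import measure
    p=manip.state()['eef_pos']; manip.movel([p[0],p[1],.2],v=.15)
    j=np.array(manip.state()['joint_positions']); j[0]-=1.0; manip.move_j(j)
    im,P=grab('top'); m=measure(im,P); cv2.imwrite(f'pics/{name}.png',im[100:300,200:470,::-1].repeat(2,0).repeat(2,1))
    for k in 'zb strip_c strip_n cen cenb yaw_s yaw_p yaw_b off offb pin_len bar_len ztop'.split(): print(k,np.round(m[k],4),end='; ')
    T=(P[...,2]>m['zb']+.07)&(P[...,2]<.25)&(abs(m['rel'][...,0])<.2)&(abs(m['rel'][...,1])<.33)
    n,l,s,c=cv2.connectedComponentsWithStats(T.astype(np.uint8))
    print([tuple(np.nanmean(m['rel'][l==i],0).round(3)) for i in range(1,n) if s[i,4]>20])
    print('t',manip.state()['clock']); return m
E
python3 - <<'E'
from h import *
cen,yaw=np.array([ 0.5158262,-0.01563144]),20.2
for i in range(2): cen,yaw=stroke(cen,yaw,.0145,-.3,.1175)
print(cen,yaw); look('t3')
E
```

```text
True z 0.1173 f [0.3 1.  6. ] [-1.4  1.4  7.7] t 6.81 err [0.0008 0.0004]
True z 0.1173 f [-0.6  0.4  6. ] [-0.7  2.9  7.4] t 8.96 err [0.0008 0.0005]
[ 0.54309446 -0.00576047] 19.599999999999998
zb 0.0611; strip_c [0.5807 0.0172]; strip_n 1566; cen [ 0.5427 -0.0059]; cenb [ 0.5431 -0.0058]; yaw_s 18.6847; yaw_p 20.5668; yaw_b 20.6; off -0.0434; offb -0.043; pin_len 0.1795; bar_len 0.1795; ztop 0.1185; [(np.float64(0.051), np.float64(-0.233)), (np.float64(0.117), np.float64(-0.01)), (np.float64(-0.053), np.float64(-0.234)), (np.float64(0.054), np.float64(0.233)), (np.float64(-0.054), np.float64(0.235))]
t 12.0417
```

The position follows the prediction (off = −43 mm) but the yaw didn't change: the light press doesn't overcome scrub along the barrel. I'll press harder and steer more.

Run:
```python
from h import *
cen,yaw=np.array([.5429,-.0058]),20.57
manip.goto([*(cen-ev(yaw)*.007),.2],tq(yaw))
for i in range(2): cen,yaw=stroke(cen,yaw,.0145,-.95,.1175,F=20,dz=.001)
print(cen,yaw); look('t4')
```

```text
True z 0.1172 f [-0.4  1.   6.6] [0.2 0.7 9.6] t 16.14 err [0.0014 0.0002]
True z 0.1173 f [-1.1  1.1  6.3] [-0.2  1.1  9.4] t 18.32 err [0.0014 0.0002]
[0.57021533 0.0039373 ] 18.67
zb 0.0611; strip_c [0.5184 0.206 ]; strip_n 440; cen [0.5552 0.0506]; cenb [0.5563 0.0499]; yaw_s 20.7395; yaw_p 17.5049; yaw_b 19.0632; off -0.0206; offb -0.0198; pin_len 0.0844; bar_len 0.082; ztop 0.1179; [(np.float64(0.107), np.float64(-0.212)), (np.float64(0.054), np.float64(0.033)), (np.float64(-0.054), np.float64(0.039))]
t 21.5
```

View pics/t4.png

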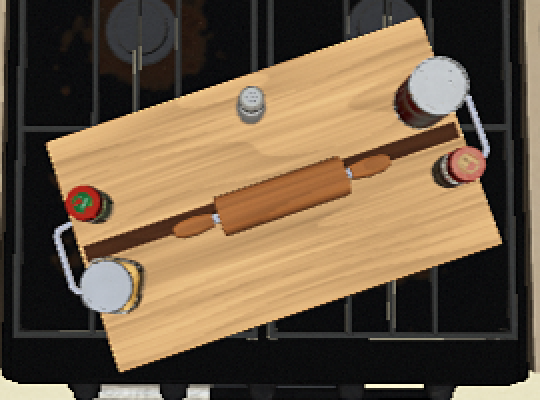

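Run:
```python
from h import *
s=manip.state(); print(s['joint_positions'],s['eef_pos'],s['clock'])
```

```text
[-9.90194588e-01  2.94322699e-01  1.75363553e+00  1.79355956e-04
  1.09438075e+00  1.26156480e+00] [ 0.31766724 -0.48138854  0.1992953 ] 21.5
```

The view is clear: the pin now lies almost on the strip, which hid part of it and spoiled the strip fit. The board is fixed, so I'll reuse the first strip line.

```bash
sed -i "s/^    bd=cv2/    ds=np.array([-.32040,.94728]); cs=np.array([.5806,.0176])\n    bd=cv2/; " meas.py
sed -i "s/    p=manip.state()\['eef_pos'\]; manip.movel/    if away: p=manip.state()['eef_pos']; manip.movel/; s/    j=np.array(manip/    if away: j=np.array(manip/; s/def look(name)/def look(name,away=True)/" h.py
python3 -c "
from h import *
look('t5',False)"
```

```text
zb 0.0611; strip_c [0.5806 0.0176]; strip_n 442; cen [0.571 0.005]; cenb [0.5724 0.0044]; yaw_s 18.6872; yaw_p 18.9525; yaw_b 18.8116; off -0.0132; offb -0.012; pin_len 0.1806; bar_len 0.1786; ztop 0.1184; [(np.float64(0.051), np.float64(-0.233)), (np.float64(0.117), np.float64(-0.01)), (np.float64(-0.053), np.float64(-0.234)), (np.float64(0.054), np.float64(0.233)), (np.float64(-0.054), np.float64(0.235))]
t 21.55
```

Yaw is now within about 0.2° of the strip, with about 13 mm to go. One last stroke.

Run:
```python
from h import *
cen,yaw=np.array([.5714,.0047]),18.88
manip.goto([*(cen-ev(yaw)*.007),.2],tq(yaw))
print(stroke(cen,yaw,.0128,-.2,.1175,v=.04))
m=look('t6')
im,P=grab('side'); cv2.imwrite('pics/s6.png',im[150:270,230:430,::-1].repeat(3,0).repeat(3,1))
```

```text
True z 0.1173 f [-0.7  0.5  5.6] [0.2 1.3 5.8] t 25.79 err [0.0008 0.0002]
(array([0.58351855, 0.00882077]), 18.68)
zb 0.0611; strip_c [0.5806 0.0176]; strip_n 366; cen [0.5837 0.008 ]; cenb [0.5846 0.0083]; yaw_s 18.6872; yaw_p 18.7419; yaw_b 18.7351; off -0.0002; offb 0.0008; pin_len 0.179; bar_len 0.179; ztop 0.1184; [(np.float64(0.051), np.float64(-0.234)), (np.float64(0.117), np.float64(-0.01)), (np.float64(-0.053), np.float64(-0.234)), (np.float64(0.054), np.float64(0.233)), (np.float64(-0.054), np.float64(0.235))]
t 29.0
```

View pics/t6.png

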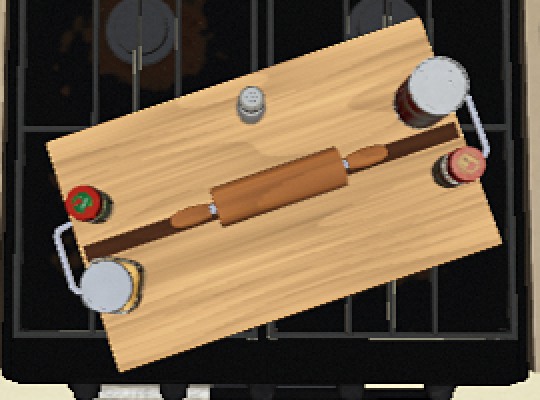

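The pin (barrel about (215,205) to (345,165) in the crop) lies centred along the strip. It is within 1 mm and 0.1°, and the other items haven't moved.

```bash
python3 -c "
from station import manip
print(manip.hand_in())"
```

```text
the job is handed in; nothing more can be done
None
```

The pin is at rest along the strip, within about 1 mm and 0.1° of its centre line by the top camera; nothing else on the board moved, and I handed the job in at about 29 s.

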